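Press a power module home with a ratchet clamp

TASK

Pump the trigger of the bench ratchet clamp until its jaw has pushed the power module fully home and the trigger goes firm with the module squeezed, but do not force it: an over-squeezed module breaks. Then press the release tab and keep it down until the jaw has run all the way back, leaving the module home. Move the module and the jaw only with the trigger and the release, never by hand, and leave the other things on the table alone.

Things in the scene. Friction and masses are not known exactly. Their poses are not given: they have to be found in the camera images.
- fixture: Bench ratchet clamp: aluminium base plate (450 x 150 x 12 mm) fixed to the table, with a grey housing (130 x 54 mm, top 80 mm above the table). Origin on the table under the housing's front face, mid width; x is horizontal, the way the jaw advances, towards the chassis; z is up. The plate spans x = -190 to 260 mm, the housing -130 to 0.
- trigger_spot (a point): Where to press the trigger: middle of the rubber patch (30 x 30 mm) on a dark steel paddle (26 x 100 mm) on top of the housing that points back (fixture -x) and up at 17 degrees; 80 mm from its hinge, at fixture (-125, 0, 124) mm at rest. Pressed with shut fingers it goes 34 mm down (3 mm to -x) to its stop. It springs up; let it rise fully between strokes.
- trigger (a joint): Trigger angle, rad: 0 at rest, 0.44 at the lower stop. 0.34 (27 mm) advances the jaw one 8 mm tooth, which is kept; a shorter stroke is lost. Pressing at the spot takes 2 to 5 N running free, 6 to 9 N while the module slides. Once it is home the force climbs 1 to 1.5 N per mm: a steady 11 to 15 N is firm, over 18 N over-squeezes it. So never make a full stroke regardless of force.
- release_top (a point): Middle of the top of the release, a square steel push tab (26 x 28 mm) on top of the housing in front of the trigger, at fixture (-19, 0, 97) mm. It is pushed straight down 8 mm with shut fingers and springs up again; fully down takes 5 to 8 N.
- release (a joint): Travel of the release tab, m: 0 up, 0.008 fully down. From about 0.005 on the ratchet frees the jaw, if the trigger is up; it grips again when the tab rises.
- jaw (a joint): Travel of the jaw, m: 0 fully back, growing as it advances in 8 mm teeth (range 0.07). It starts fully back. A spring draws it fully back in about 1 s while the release is held down.
- ram: The jaw itself: a steel toothed bar (14 x 16 mm, 47 mm above the table) running through the housing, with a dark steel upright plate (44 mm wide, top 75 mm above the table) and a sprung rubber pad at its front end. Origin on the fixture's origin when fully back, moves with the jaw. Not to be touched.
- pad: The sprung black rubber pad (10 x 44 x 50 mm) at the front of the jaw; its pushing face is 41 mm ahead of the fixture's origin when the jaw is fully back. Its buffer yields 1 mm per 16 N. The squeeze on the module is the force between this pad and the module.
- chassis: White sheet-metal shell (150 x 104 x 70 mm) bolted on the base plate, its open mouth facing the jaw. Origin under the middle of the mouth, 12 mm above the table; same directions as the fixture.
- chassis_mouth (a point): Middle of the upper edge of the chassis mouth, 82 mm above the table.
- module (a joint): How far the module stands out of the chassis from its home position, m: 0 is home (its front plate flat on the mouth's rim), at the start 0.016 to 0.030. It slides stiffly (8 N) and stays where it is.
- power_module: The power module: steel box (128 x 96 x 60 mm) with a flat black front plate (104 x 70 mm, 4 mm thick), which the pad pushes. Origin under the middle of the plate's rear face, which meets the chassis mouth when home. Not to be touched by hand; the squeeze must not pass 42 N.
- plate_top (a point): Middle of the upper front edge of the module's front plate; 4 mm in front of chassis_mouth when home.
- screwdriver: Loose screwdriver lying beside the clamp, leave alone.
- tape_roll: Loose black tape roll (90 mm across, 24 mm high) beside the clamp, leave alone.
- spare_module: Loose spare steel module (130 x 98 x 60 mm) beside the clamp, leave alone.
- wrench: Loose wrench beside the clamp, leave alone.
- switch_box: Loose black network switch (160 x 240 x 42 mm) at the right, leave alone.
- mug: White mug (80 mm across, 95 mm high) at the left, leave alone.

How it is judged:
By the outcome, as a careful person would: the job done as asked, in the order asked, and still so for the second after the job is handed in, with the robot touching nothing.
It also fails if it takes over 61 s, if anything falls off the work surface, if the arm or the gripper's body presses on something with over 40 N, if the wrist force passes 120 N, or if a joint passes its speed limit or range.

ROBOT

A 7-joint arm with a two-finger parallel gripper is mounted at the origin on the work surface. World frame = base frame: x ahead of the robot, y to its left, z up, the work surface at z = 0. Lengths are in m, angles in rad, forces in N, time in s.
With the tool pointing down it reaches from about 0.425 to 0.95 m from the base axis. Payload 4.7 kg.
Tool frame: the origin (TCP) lies midway between the tips of the shut fingers; the grasp point (between the pads) lies 19 mm behind it; y points along the fingers, z is the direction in which the jaws open and shut, and the axes are right-handed (so a half turn about y gives the same grasp; the last joint's range is limited). The gripper opens to 85 mm and grips with 20 to 120 N. Pads are 22 mm wide; open, the fingers measure 114 mm over their backs; the gripper's body (76 mm by 85 mm) begins 54 mm behind the grasp point. The pads swing forward as they close: fully open they stand 13 mm farther back than shut.
Start: joints at [-1.365, 0.469, -0.049, 1.532, 0.024, 1.141, -0.082], TCP at [0.157, 0.657, 0.231] pointing down, gripper open.
Joint ranges: [-2.59, 2.59], [-0.33, 1.99], [-1.39, 1.29], [0.1, 2.45], [-1.04, 4.18], [0.21, 1.99], [-2.66, 2.66]. Speed limits (rad/s): [2.57, 2.57, 3.14, 3.14, 3.14, 3.14, 3.14].

INTERFACE

Orientations are given as a unit quaternion [w, x, y, z].
In Python, from rig import bot, viewer, job gives the robot as it stands. The module is installed in compiled form; this text tells all that it offers.
- The arm moves only by the shell command python3 -m creep 'ROWS'. ROWS is text: rows parted by semicolons, each of 7 numbers parted by spaces: the shift along the tool's x, y, z in cm, then the turn, a rotation vector about the tool's x, y, z in degrees, then the closure, from -1 (fully open) to 1 (shut). A call has exactly 10 rows; each row is the pose to reach, as a shift and turn from the pose commanded when the call began, along the tool's axes at that moment; what a row does not reach only later rows make up. A row lasts 1/12 s, in which the tool goes at most 41.7 mm and 7.16 degrees, less where a joint would pass 70% of its speed; a pose out of reach is approached as far as the arm can. A call with a gripper value outside its range is refused whole. The fingers move at their own pace and stop on an object; the grip force is fixed at half the most. Time passes only in rows, so rows that repeat a pose let the fingers close, or fill a call up. It gives the time, the measured TCP pose, the force and the opening at its end, in the units of the state.
- bot.observe(): the state, without advancing time (a new reading comes with each control period).
- viewer.get_image(name): name is "side" or "top" or "wrist"; returns a dict with "img" (384x512x3 uint8, red, green, blue), "fovy" (degrees; the focal length in pixels is half the picture's height over the tangent of half this angle, whatever the lens; pixels are square), "cx", "cy" (the principal point, pixels), "extrinsics" (4x4, takes a point from camera to world coordinates); the wrist camera has in their place "T_tool_cam" (4x4, takes a point from camera to tool coordinates, whose origin is the TCP and whose axes are the tool frame's). Camera axes: x right, y down, z forward; pixel columns grow to the right and rows downward; lengths in m; the calibration is good to about 2 mm. A picture is of the moment at which its call begins: read the wrist's pose just before it. There is no depth.
- job.sign_off(): hands the job in, once; it reports no verdict.
The state is a dict: "time_s": time; "joint_positions": joint angles; "joint_vel": joint speeds; "joint_torque": joint torques, N m; "ee_pos": TCP position; "ee_rot": TCP orientation; "ft_force": force on the tool from outside, world axes, zero at the start; "moment": the same for the moment, N m; "gripper_width": opening from 0.0 (shut) to 1.0 (fully open).
Only numpy, scipy, OpenCV 4.12 (cv2) and the standard library are available. Lean on these libraries where they do the work, as an engineer would, in place of code of your own. Each camera call takes 0.05 s, during which the arm holds its last target.

## Working session

There is one attempt and no reset: what is moved stays moved. The work goes in short steps, Python scripts to look and compute and a shell command to move; the robot and the scene stay as the last step left them, time stands still between calls to the robot, and variables do not carry over. Pictures are saved under pics/ and viewed, and the job is handed in when it is done.

```bash
mkdir -p pics; python3 - <<'E'
from rig import bot,viewer
import cv2,numpy as np
s=bot.observe();print(s['time_s'],s['ee_pos'],s['ee_rot'],s['ft_force'],s['gripper_width'])
for n in("side","top"):
    d=viewer.get_image(n);cv2.imwrite(f'pics/{n}0.png',d['img'][:,:,::-1]);print(n,d['fovy'],d['cx'],d['cy'],np.round(d['extrinsics'],4).tolist())
E
```

```text
0.0 [0.15685078 0.65588824 0.23025466] [-0.70153635  0.7029452  -0.08287386  0.08274491] [-0.18197576 -0.23706074 -0.23342305] 1.0038281738432384
side 46.88418511483494 259.4303754134734 191.7757447464011 [[0.8848, -0.334, 0.3249, 0.1519], [-0.4655, -0.6031, 0.6477, -0.8681], [-0.0204, -0.7243, -0.6891, 1.0097], [0.0, 0.0, 0.0, 1.0]]
top 54.03686441144188 259.0818096581537 196.37976122787836 [[-0.0191, -0.9987, 0.0463, 0.5285], [-0.9998, 0.0193, 0.0041, 0.0], [-0.005, -0.0462, -0.9989, 1.3234], [0.0, 0.0, 0.0, 1.0]]
```

View pics/side0.png

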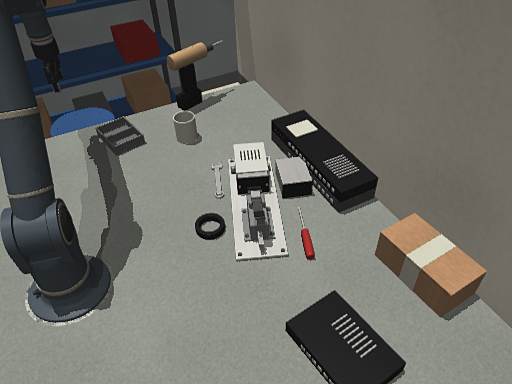

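View pics/top0.png

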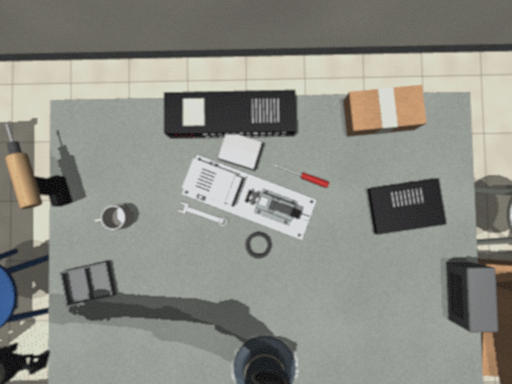

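```bash
python3 - <<'E'
import cv2
a=cv2.imread('pics/top0.png')[145:250,170:330];cv2.imwrite('pics/topz.png',cv2.resize(a,None,fx=5,fy=5,interpolation=cv2.INTER_CUBIC))
a=cv2.imread('pics/side0.png')[130:270,200:330];cv2.imwrite('pics/sidez.png',cv2.resize(a,None,fx=4,fy=4,interpolation=cv2.INTER_CUBIC))
E
```

```text
(no output)
```

View pics/topz.png

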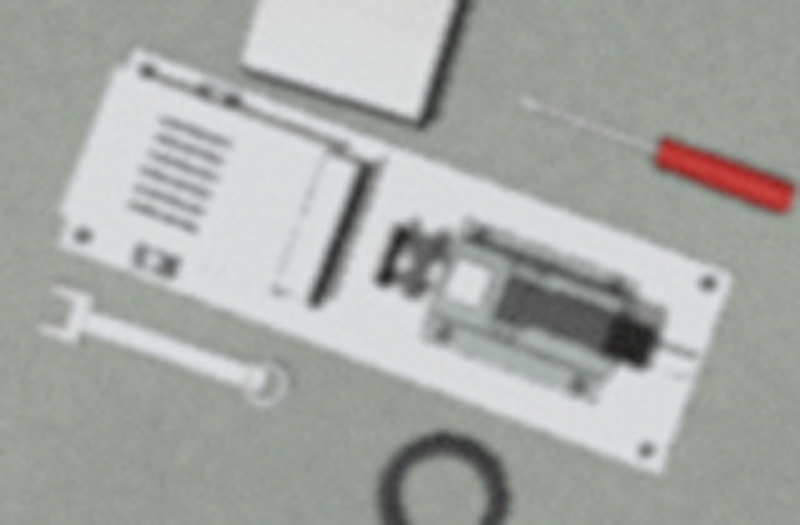

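View pics/sidez.png

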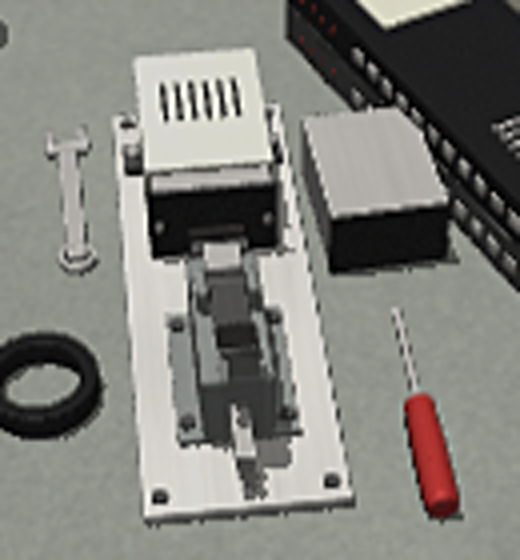

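```bash
cat > h.py <<'E'
import numpy as np,cv2
from rig import bot,viewer
from scipy.optimize import least_squares
from scipy.spatial.transform import Rotation as R
def proj(d,P):
    T=np.linalg.inv(d['extrinsics']);p=P@T[:3,:3].T+T[:3,3];f=192/np.tan(np.radians(d['fovy']/2))
    return np.c_[d['cx']+f*p[:,0]/p[:,2],d['cy']+f*p[:,1]/p[:,2]]
def fix(q,F):
    c,s=np.cos(q[2]),np.sin(q[2]);F=np.atleast_2d(F)/1000.
    return np.c_[q[0]+c*F[:,0]-s*F[:,1],q[1]+s*F[:,0]+c*F[:,1],F[:,2]]
E
python3 - <<'E'
from h import *
T=viewer.get_image("top");S=viewer.get_image("side")
# fixture +x ~ +y world, fixture +y ~ -x world (toward robot)
F=np.array([[-190,-75,12],[-190,75,12],[260,75,12],[-125,0,124],[-19,0,97]])
ut=(np.array([[730,270],[662,470],[62,248],[632,337],[468,283]])+.5)/5-.5+[170,145]
G=np.array([[-190,-75,12],[-190,75,12],[-125,0,124],[-19,0,97]])
us=(np.array([[352,500],[148,518],[238,333],[222,255]])+.5)/4-.5+[200,130]
f=lambda q:np.r_[(proj(T,fix(q,F))-ut).ravel(),(proj(S,fix(q,G))-us).ravel()]
r=least_squares(f,[.55,-.05,1.3],loss='soft_l1');q=r.x
print(q,np.degrees(q[2]));print(np.round(f(q).reshape(-1,2),1))
ft=lambda q:f(q)[:10];fs=lambda q:f(q)[10:]
print(least_squares(ft,q).x,least_squares(fs,q).x)
print(fix(q,[[-125,0,124],[-128,0,90],[-19,0,97]]))
s=bot.observe();M=R.from_quat(np.roll(s['ee_rot'],-1)).as_matrix();print(M,s['ee_pos'])
E
```

```text
[0.57630585 0.00734997 1.19553318] 68.49900576063409
[[ 1.6  0.4]
 [ 0.4  0.9]
 [-0.7  0.1]
 [-0.8  0.5]
 [ 0.7  0. ]
 [ 1.1 -1. ]
 [-0.4 -0.2]
 [ 0.2 -0.4]
 [ 0.5 -0.1]]
[0.57742404 0.00826157 1.19916889] [0.57500759 0.00628335 1.19309507]
[[ 0.53049118 -0.10895143  0.124     ]
 [ 0.52939163 -0.11174267  0.09      ]
 [ 0.56934202 -0.01032785  0.097     ]]
[[ 9.72557614e-01 -2.22110299e-04  2.32662068e-01]
 [-2.32662167e-01 -1.17529262e-03  9.72556906e-01]
 [ 5.74311078e-05 -9.99999285e-01 -1.19471645e-03]] [0.1569631  0.65615459 0.23064077]
```

```bash
python3 -m creep '3 0 -2.5 0 0 0 1;6 0 -5 0 0 0 1;9 0 -7.6 0 0 0 1;12 0 -10.1 0 0 0 1;15 0 -12.6 0 0 0 1;18 0 -15.2 0 0 0 1;21 0 -17.7 0 0 0 1;24 0 -20.2 0 0 0 1;27 0 -22.7 0 0 0 1;30 0 -25.3 0 0 0 1'
python3 -m creep '2 0.5 -3 0 1 0 1;4.5 1 -6 0 2 0 1;6.5 1.5 -9 0 3 0 1;9 2 -12 0 4 0 1;11 2.5 -15 0 5 0 1;13 3 -18 0 6 0 1;15.5 3.5 -21.5 0 7 0 1;18 4 -25 0 8 0 1;20 4.5 -28 0 8 0 1;22 5 -31 0 8 0 1'
```

```text
time_s: 1.03
ee_pos: [0.3907, 0.339, 0.2314]
ee_rot: [0.702, -0.702, 0.083, -0.083]
ft_force: [0.9, 0.5, 0.1]
gripper_width: 0.0
time_s: 1.87
ee_pos: [0.5322, -0.0145, 0.1811]
ee_rot: [-0.695, 0.695, -0.132, 0.132]
ft_force: [0.5, -0.1, -0.2]
gripper_width: 0.001
```

```bash
python3 -m creep '0.7 0 -1.8 0 0 0 1;1.4 0 -3.6 0 0 0 1;2.1 0 -5.4 0 0 0 1;2.7 0 -7.2 0 0 0 1;3.3 0.4 -8.9 0 0 0 1;3.3 1.2 -8.9 0 0 0 1;3.3 2 -8.9 0 0 0 1;3.3 2.8 -8.9 0 0 0 1;3.3 3.3 -8.9 0 0 0 1;3.3 3.3 -8.9 0 0 0 1'
python3 - <<'E'
from h import *
d=viewer.get_image('wrist');cv2.imwrite('pics/w1.png',d['img'][:,:,::-1])
d=viewer.get_image('side');cv2.imwrite('pics/s1.png',cv2.resize(d['img'][120:270,180:340,::-1],None,fx=4,fy=4,interpolation=cv2.INTER_CUBIC))
print(bot.observe()['ft_force'],bot.observe()['ee_pos'])
E
```

```text
time_s: 2.7
ee_pos: [0.5291, -0.1053, 0.1466]
ee_rot: [0.695, -0.695, 0.132, -0.13]
ft_force: [-1.8, 0.8, 0.3]
gripper_width: -0.004
[ 0.27489236  0.61241488 -0.22521147] [ 0.52992602 -0.10595149  0.14790662]
```

View pics/s1.png

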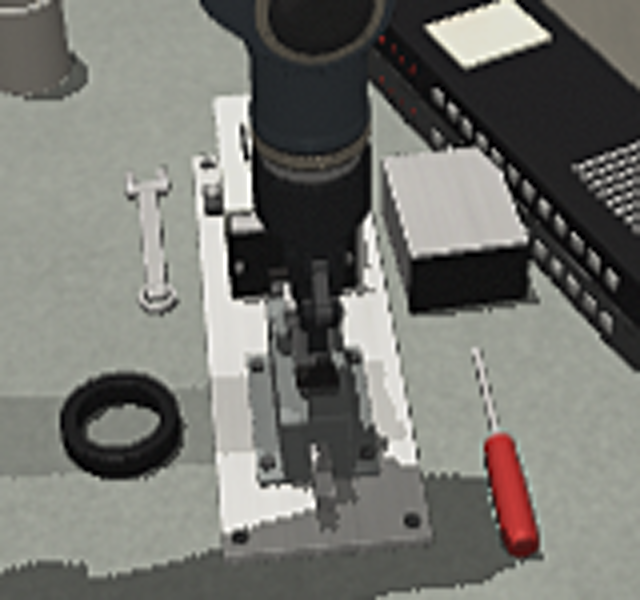

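View pics/w1.png

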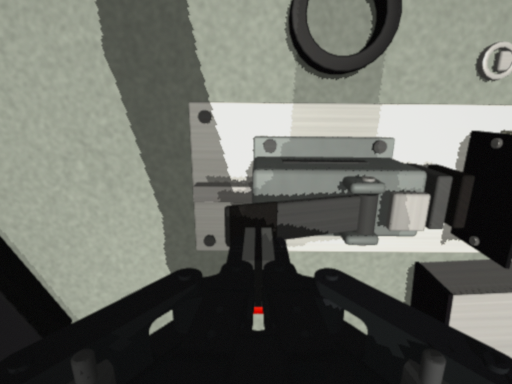

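```bash
cat >> h.py <<'E'
Q=np.array([0.5763,0.00735,1.1955])
def wrist(s,d,P):
    M=np.eye(4);M[:3,:3]=R.from_quat(np.roll(s['ee_rot'],-1)).as_matrix();M[:3,3]=s['ee_pos']
    return proj(dict(d,extrinsics=M@d['T_tool_cam']),P)
def foot():
    s=bot.observe();c,k=np.cos(Q[2]),np.sin(Q[2]);v=np.array(s['ee_pos'][:2])-Q[:2]
    return s['time_s'],np.round([(c*v[0]+k*v[1])*1000,(-k*v[0]+c*v[1])*1000,s['ee_pos'][2]*1000],1),np.round(s['ft_force'],1)
E
python3 - <<'E'
from h import *
s=bot.observe();d=viewer.get_image('wrist')
F=[[-125,0,124],[-19,0,97],[-190,-75,12],[-190,75,12]]
print(wrist(s,d,fix(Q,F)),wrist(s,d,np.array([s['ee_pos']])))
print(foot())
E
```

```text
[[254.3047106  228.98676592]
 [405.29732319 213.9851913 ]
 [194.04047026 251.94022813]
 [184.5458154  103.51135846]] [[258.58599939 244.15331136]]
(2.85, array([-122.6,    1.3,  148.3]), array([-1.1, -0.2,  0.6]))
```

```bash
sed -i 's/^Q=.*/Q=np.array([0.5761,0.00955,1.1955])/' h.py
python3 - <<'E'
from h import *
T=viewer.get_image("top")
for u,z in (((305,222),82),((335,232),82),((345,236),82)):
    u=(np.array(u)+.5)/5-.5+[170,145]
    r=least_squares(lambda p:(proj(T,fix(Q,[[p[0]*100,p[1]*100,z]]))-u).ravel(),[1,0]);print(r.x*100,z)
E
python3 -m creep '0 0.5 0 0 0 0 1;0 1 0 0 0 0 1;0 1.5 0 0 0 0 1;0 2 0 0 0 0 1;0 2.3 0 0 0 0 1;0 2.6 0 0 0 0 1;0 2.9 0 0 0 0 1;0 3.2 0 0 0 0 1;0 3.4 0 0 0 0 1;0 3.4 0 0 0 0 1'
```

```text
[96.28971499 -0.98065143] 82
[75.37210754 -1.69340481] 82
[68.24770605 -1.51780929] 82
time_s: 3.73
ee_pos: [0.53, -0.1073, 0.1141]
ee_rot: [-0.695, 0.695, -0.132, 0.132]
ft_force: [-0.5, -1.8, 2.5]
gripper_width: 0.002
```

```bash
python3 -m creep '0 0.3 0.0 0 0 0 1;0 0.6 -0.1 0 0 0 1;0 0.9 -0.1 0 0 0 1;0 1.2 -0.2 0 0 0 1;0 1.5 -0.2 0 0 0 1;0 1.8 -0.3 0 0 0 1;0 2.0 -0.3 0 0 0 1;0 2.1 -0.3 0 0 0 1;0 2.1 -0.3 0 0 0 1;0 2.1 -0.3 0 0 0 1'
python3 - <<'E'
from h import *
print(foot())
d=viewer.get_image('wrist');cv2.imwrite('pics/w2.png',d['img'][:,:,::-1])
E
```

```text
time_s: 4.57
ee_pos: [0.5294, -0.1092, 0.0934]
ee_rot: [0.695, -0.695, 0.131, -0.132]
ft_force: [0.7, 1.1, 3.4]
gripper_width: -0.002
(4.5667, array([-127.6,   -0. ,   93.4]), array([0.7, 1.1, 3.4]))
```

View pics/w2.png

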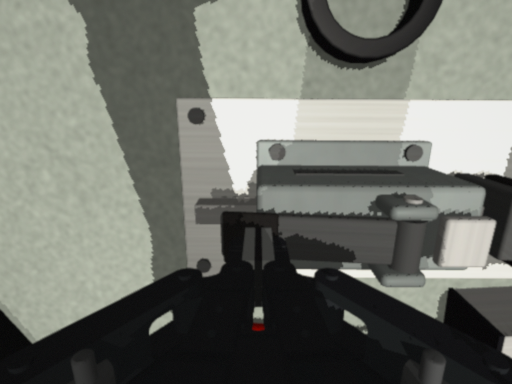

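```bash
python3 -m creep '0 -0.8 0.1 0 0 0 1;0 -1.6 0.1 0 0 0 1;0 -2.4 0.2 0 0 0 1;0 -3.2 0.3 0 0 0 1;0 -3.6 0.3 0 0 0 1;0 -4 0.3 0 0 0 1;0 -4.5 0.3 0 0 0 1;0 -5 0.3 0 0 0 1;0 -5.4 0.3 0 0 0 1;0 -5.4 0.3 0 0 0 1'
python3 - <<'E'
from h import *
print(foot())
d=viewer.get_image('wrist');cv2.imwrite('pics/w3.png',d['img'][:,:,::-1])
E
```

```text
time_s: 5.45
ee_pos: [0.5303, -0.1071, 0.1481]
ee_rot: [0.695, -0.695, 0.131, -0.132]
ft_force: [0.5, 0.7, 0.3]
gripper_width: 0.0
(5.45, array([-125.3,   -0.2,  148.1]), array([0.5, 0.7, 0.3]))
```

View pics/w3.png

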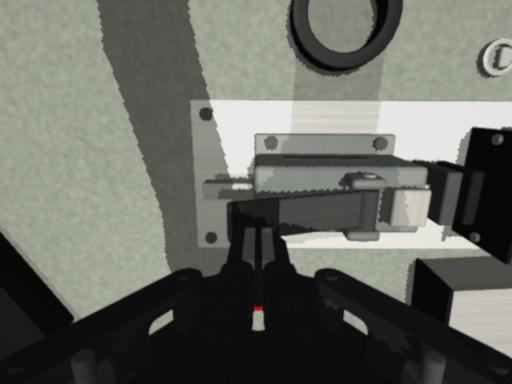

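```bash
python3 -m creep '0 1 0 0 0 0 1;0 2 0 0 0 0 1;0 2.6 0 0 0 0 1;0 3.2 0 0 0 0 1;0 3.7 -0.1 0 0 0 1;0 4.2 -0.2 0 0 0 1;0 4.7 -0.2 0 0 0 1;0 5.1 -0.3 0 0 0 1;0 5.4 -0.3 0 0 0 1;0 5.4 -0.3 0 0 0 1'
python3 -m creep '0 -1 0.1 0 0 0 1;0 -2 0.2 0 0 0 1;0 -3 0.3 0 0 0 1;0 -3.6 0.3 0 0 0 1;0 -3.6 0.3 0 0 0 1;0 -2.8 0.3 0 0 0 1;0 -2 0.2 0 0 0 1;0 -1.2 0.1 0 0 0 1;0 -0.5 0 0 0 0 1;0 0 0 0 0 0 1'
```

```text
time_s: 6.33
ee_pos: [0.5286, -0.1095, 0.0927]
ee_rot: [0.695, -0.695, 0.132, -0.131]
ft_force: [-1.5, 0.2, 3.7]
gripper_width: -0.004
time_s: 7.17
ee_pos: [0.5291, -0.1103, 0.0921]
ee_rot: [-0.695, 0.695, -0.132, 0.132]
ft_force: [2.4, -0.8, 4.5]
gripper_width: -0.003
```

```bash
python3 -m creep '0 -1 0.1 0 0 0 1;0 -2 0.2 0 0 0 1;0 -3 0.3 0 0 0 1;0 -3.6 0.3 0 0 0 1;0 -4 0.3 0 0 0 1;0 -4.5 0.3 0 0 0 1;0 -5 0.3 0 0 0 1;0 -5.4 0.3 0 0 0 1;0 -5.4 0.3 0 0 0 1;0 -5.4 0.3 0 0 0 1'
python3 - <<'E'
from h import *
print(foot())
s=bot.observe();d=viewer.get_image('wrist');cv2.imwrite('pics/w4.png',d['img'][:,:,::-1])
for z in(75,60,82): print(z,[np.round(wrist(s,d,fix(Q,[[x,0,z]])),0)[0].tolist() for x in (41+16,41+24,70,92)])
E
```

```text
time_s: 8.0
ee_pos: [0.5299, -0.1069, 0.1474]
ee_rot: [0.695, -0.695, 0.132, -0.132]
ft_force: [0.8, -0.2, -0.7]
gripper_width: -0.002
(8.0, array([-125.3,    0.3,  147.4]), array([ 0.8, -0.2, -0.7]))
75 [[494.0, 202.0], [504.0, 202.0], [511.0, 202.0], [539.0, 203.0]]
60 [[480.0, 197.0], [490.0, 197.0], [496.0, 197.0], [523.0, 197.0]]
82 [[501.0, 205.0], [512.0, 205.0], [519.0, 205.0], [548.0, 205.0]]
```

View pics/w4.png

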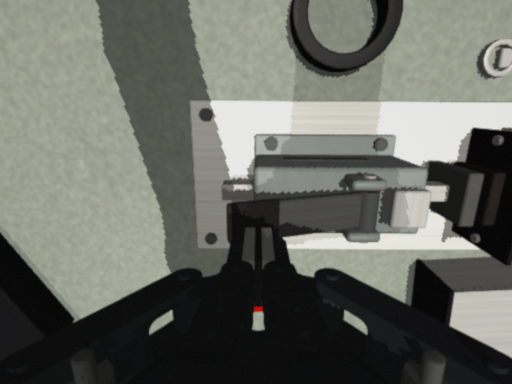

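```bash
python3 -m creep '0 1 0 0 0 0 1;0 2 0 0 0 0 1;0 2.6 0 0 0 0 1;0 3.2 0 0 0 0 1;0 3.7 -0.1 0 0 0 1;0 4.2 -0.2 0 0 0 1;0 4.7 -0.2 0 0 0 1;0 5.1 -0.3 0 0 0 1;0 5.4 -0.3 0 0 0 1;0 5.4 -0.3 0 0 0 1'
```

```text
time_s: 8.88
ee_pos: [0.5286, -0.1095, 0.0929]
ee_rot: [0.695, -0.695, 0.132, -0.131]
ft_force: [-2.1, -1.5, 6.1]
gripper_width: 0.002
```

```bash
python3 -m creep '0 -1 0.1 0 0 0 1;0 -2 0.2 0 0 0 1;0 -3 0.3 0 0 0 1;0 -3.6 0.3 0 0 0 1;0 -3.6 0.3 0 0 0 1;0 -3.2 0.3 0 0 0 1;0 -2.6 0.2 0 0 0 1;0 -2 0.2 0 0 0 1;0 -1.6 0.1 0 0 0 1;0 -1.6 0.1 0 0 0 1'
python3 -m creep '0 0.2 0 0 0 0 1;0 0.4 0 0 0 0 1;0 0.6 0 0 0 0 1;0 0.8 -0.1 0 0 0 1;0 1.0 -0.1 0 0 0 1;0 1.2 -0.1 0 0 0 1;0 1.4 -0.1 0 0 0 1;0 1.6 -0.1 0 0 0 1;0 1.6 -0.1 0 0 0 1;0 1.6 -0.1 0 0 0 1'
```

```text
time_s: 9.72
ee_pos: [0.5293, -0.1099, 0.1084]
ee_rot: [-0.694, 0.695, -0.132, 0.132]
ft_force: [-0.4, -2.6, 5.0]
gripper_width: 0.0
time_s: 10.55
ee_pos: [0.5289, -0.111, 0.0931]
ee_rot: [-0.694, 0.695, -0.132, 0.132]
ft_force: [-0.8, -2.2, 5.7]
gripper_width: 0.002
```

```bash
python3 -m creep '0 -1 0.1 0 0 0 1;0 -2 0.2 0 0 0 1;0 -3 0.3 0 0 0 1;0 -3.6 0.3 0 0 0 1;0 -3.6 0.3 0 0 0 1;0 -3.6 0.3 0 0 0 1;0 -3.6 0.3 0 0 0 1;0 -3.6 0.3 0 0 0 1;0 -3.6 0.3 0 0 0 1;0 -3.6 0.3 0 0 0 1'
python3 - <<'E'
from h import *
print(foot())
d=viewer.get_image('top')['img'][145:250,170:330,::-1]
w=viewer.get_image('wrist')['img'][:,:,::-1]
cv2.imwrite('pics/c5.png',np.vstack([cv2.resize(d,(560,368),interpolation=cv2.INTER_CUBIC),cv2.resize(w[110:260,200:],(560,230))]))
E
```

```text
time_s: 11.38
ee_pos: [0.5296, -0.1069, 0.1289]
ee_rot: [-0.695, 0.695, -0.132, 0.131]
ft_force: [-0.2, -0.1, 0.9]
gripper_width: 0.002
(11.3833, array([-125.4,    0.5,  128.9]), array([-0.2, -0.1,  0.9]))
```

View pics/c5.png

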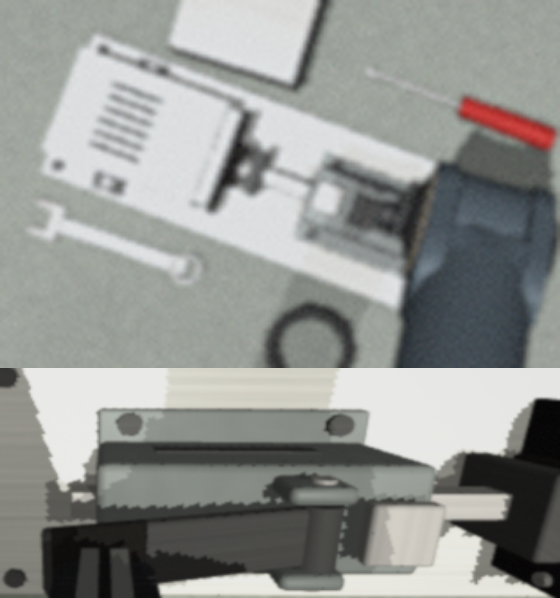

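```bash
python3 -m creep '0 0.4 0 0 0 0 1;0 0.8 0 0 0 0 1;0 1.2 0 0 0 0 1;0 1.4 0 0 0 0 1;0 1.6 -0.1 0 0 0 1;0 1.8 -0.1 0 0 0 1;0 2 -0.1 0 0 0 1;0 2 -0.1 0 0 0 1;0 2 -0.1 0 0 0 1;0 2 -0.1 0 0 0 1'
python3 -m creep '0 0.1 0 0 0 0 1;0 0.2 0 0 0 0 1;0 0.3 0 0 0 0 1;0 0.4 0 0 0 0 1;0 0.5 -0.1 0 0 0 1;0 0.6 -0.1 0 0 0 1;0 0.7 -0.1 0 0 0 1;0 0.8 -0.1 0 0 0 1;0 0.8 -0.1 0 0 0 1;0 0.8 -0.1 0 0 0 1'
```

```text
time_s: 12.32
ee_pos: [0.5295, -0.109, 0.1096]
ee_rot: [-0.694, 0.695, -0.132, 0.132]
ft_force: [-0.9, -3.1, 6.0]
gripper_width: -0.0
time_s: 13.15
ee_pos: [0.5291, -0.11, 0.1016]
ee_rot: [-0.694, 0.695, -0.132, 0.132]
ft_force: [-0.9, -3.2, 5.7]
gripper_width: 0.001
```

```bash
python3 -m creep '0 0.1 0 0 0 0 1;0 0.2 0 0 0 0 1;0 0.3 0 0 0 0 1;0 0.4 0 0 0 0 1;0 0.5 -0.1 0 0 0 1;0 0.6 -0.1 0 0 0 1;0 0.7 -0.1 0 0 0 1;0 0.8 -0.1 0 0 0 1;0 0.8 -0.1 0 0 0 1;0 0.8 -0.1 0 0 0 1'
python3 -m creep '0 -1 0.1 0 0 0 1;0 -2 0.2 0 0 0 1;0 -3 0.3 0 0 0 1;0 -3.6 0.3 0 0 0 1;0 -3.6 0.3 0 0 0 1;0 -3.6 0.3 0 0 0 1;0 -3.2 0.3 0 0 0 1;0 -2.8 0.3 0 0 0 1;0 -2.8 0.3 0 0 0 1;0 -2.8 0.3 0 0 0 1'
```

```text
time_s: 13.98
ee_pos: [0.529, -0.1103, 0.0937]
ee_rot: [-0.695, 0.695, -0.132, 0.132]
ft_force: [-1.7, -2.3, 6.2]
gripper_width: -0.004
time_s: 14.82
ee_pos: [0.5297, -0.107, 0.1208]
ee_rot: [-0.695, 0.695, -0.132, 0.131]
ft_force: [-0.7, -0.2, 2.8]
gripper_width: 0.003
```

Stroke 6 kept (jaw at 48 mm). Stroke 7 goes down in small steps, watching the force.

```bash
python3 -m creep '0 0.1 0 0 0 0 1;0 0.2 0 0 0 0 1;0 0.3 0 0 0 0 1;0 0.4 0 0 0 0 1;0 0.5 0 0 0 0 1;0 0.6 0 0 0 0 1;0 0.6 0 0 0 0 1;0 0.6 0 0 0 0 1;0 0.6 0 0 0 0 1;0 0.6 0 0 0 0 1'
python3 -m creep '0 0.1 0 0 0 0 1;0 0.2 0 0 0 0 1;0 0.3 0 0 0 0 1;0 0.4 0 0 0 0 1;0 0.4 0 0 0 0 1;0 0.4 0 0 0 0 1;0 0.4 0 0 0 0 1;0 0.4 0 0 0 0 1;0 0.4 0 0 0 0 1;0 0.4 0 0 0 0 1'
```

```text
time_s: 15.65
ee_pos: [0.5297, -0.1076, 0.1156]
ee_rot: [-0.695, 0.695, -0.132, 0.132]
ft_force: [-1.8, -2.4, 6.7]
gripper_width: -0.0
time_s: 16.48
ee_pos: [0.5297, -0.1081, 0.1116]
ee_rot: [-0.694, 0.695, -0.132, 0.132]
ft_force: [-2.7, -2.7, 6.6]
gripper_width: -0.003
```

```bash
python3 -m creep '0 0.1 0 0 0 0 1;0 0.2 0 0 0 0 1;0 0.3 0 0 0 0 1;0 0.4 0 0 0 0 1;0 0.4 0 0 0 0 1;0 0.4 0 0 0 0 1;0 0.4 0 0 0 0 1;0 0.4 0 0 0 0 1;0 0.4 0 0 0 0 1;0 0.4 0 0 0 0 1'
python3 - <<'E'
from h import *
d=viewer.get_image('top')['img'][145:250,170:330,::-1]
cv2.imwrite('pics/t7.png',cv2.resize(d,None,fx=5,fy=5,interpolation=cv2.INTER_CUBIC))
E
```

```text
time_s: 17.32
ee_pos: [0.5297, -0.1084, 0.1077]
ee_rot: [-0.694, 0.695, -0.132, 0.132]
ft_force: [-2.5, -4.2, 6.9]
gripper_width: 0.001
```

View pics/t7.png

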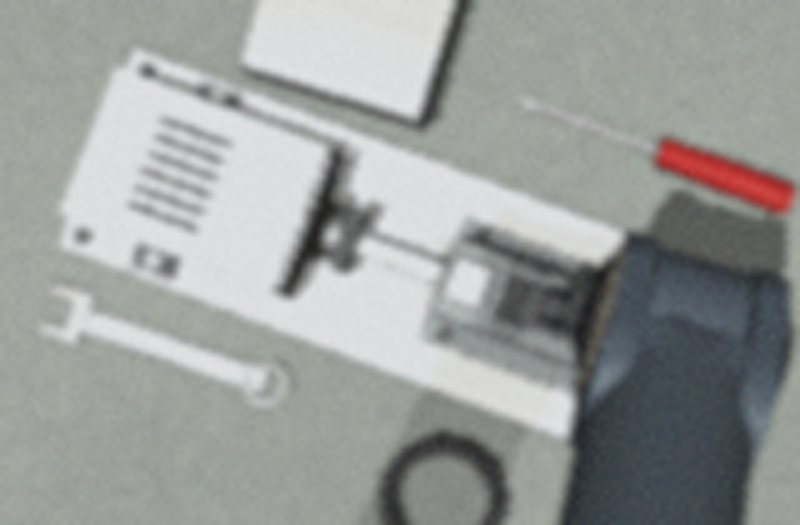

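```bash
python3 -m creep '0 0.05 -0.05 0 0 0 1;0 0.1 -0.1 0 0 0 1;0 0.15 -0.1 0 0 0 1;0 0.2 -0.1 0 0 0 1;0 0.2 -0.1 0 0 0 1;0 0.2 -0.1 0 0 0 1;0 0.2 -0.1 0 0 0 1;0 0.2 -0.1 0 0 0 1;0 0.2 -0.1 0 0 0 1;0 0.2 -0.1 0 0 0 1'
```

```text
time_s: 18.2
ee_pos: [0.5295, -0.1087, 0.1057]
ee_rot: [-0.694, 0.695, -0.132, 0.132]
ft_force: [-2.8, -2.8, 6.2]
gripper_width: 0.0
```

```bash
python3 -m creep '0 0.05 0 0 0 0 1;0 0.1 0 0 0 0 1;0 0.15 0 0 0 0 1;0 0.2 0 0 0 0 1;0 0.2 0 0 0 0 1;0 0.2 0 0 0 0 1;0 0.2 0 0 0 0 1;0 0.2 0 0 0 0 1;0 0.2 0 0 0 0 1;0 0.2 0 0 0 0 1'
```

```text
time_s: 19.03
ee_pos: [0.5294, -0.109, 0.1037]
ee_rot: [-0.694, 0.695, -0.132, 0.132]
ft_force: [-1.1, -3.1, 6.6]
gripper_width: 0.002
```

```bash
python3 -m creep '0 0.05 0 0 0 0 1;0 0.1 0 0 0 0 1;0 0.15 0 0 0 0 1;0 0.2 -0.05 0 0 0 1;0 0.25 -0.05 0 0 0 1;0 0.3 -0.05 0 0 0 1;0 0.3 -0.05 0 0 0 1;0 0.3 -0.05 0 0 0 1;0 0.3 -0.05 0 0 0 1;0 0.3 -0.05 0 0 0 1'
```

```text
time_s: 19.87
ee_pos: [0.5293, -0.1093, 0.1007]
ee_rot: [-0.694, 0.695, -0.132, 0.132]
ft_force: [-1.4, -2.0, 5.4]
gripper_width: -0.002
```

```bash
python3 -m creep '0 0.05 0 0 0 0 1;0 0.1 0 0 0 0 1;0 0.15 0 0 0 0 1;0 0.2 -0.05 0 0 0 1;0 0.25 -0.05 0 0 0 1;0 0.3 -0.05 0 0 0 1;0 0.3 -0.05 0 0 0 1;0 0.3 -0.05 0 0 0 1;0 0.3 -0.05 0 0 0 1;0 0.3 -0.05 0 0 0 1'
```

```text
time_s: 20.7
ee_pos: [0.5293, -0.1094, 0.0977]
ee_rot: [-0.695, 0.695, -0.132, 0.132]
ft_force: [-2.4, -1.8, 6.0]
gripper_width: 0.001
```

```bash
python3 -m creep '0 0.05 0 0 0 0 1;0 0.1 0 0 0 0 1;0 0.15 0 0 0 0 1;0 0.2 -0.05 0 0 0 1;0 0.25 -0.05 0 0 0 1;0 0.3 -0.05 0 0 0 1;0 0.4 -0.1 0 0 0 1;0 0.4 -0.1 0 0 0 1;0 0.4 -0.1 0 0 0 1;0 0.4 -0.1 0 0 0 1'
python3 -m creep '0 -1 0.1 0 0 0 1;0 -2 0.2 0 0 0 1;0 -3 0.3 0 0 0 1;0 -3.6 0.3 0 0 0 1;0 -3.6 0.3 0 0 0 1;0 -3.6 0.3 0 0 0 1;0 -3.2 0.3 0 0 0 1;0 -2.8 0.3 0 0 0 1;0 -2.8 0.3 0 0 0 1;0 -2.8 0.3 0 0 0 1'
```

```text
time_s: 21.53
ee_pos: [0.5293, -0.1095, 0.0941]
ee_rot: [0.695, -0.694, 0.131, -0.132]
ft_force: [-1.7, 0.7, 9.5]
gripper_width: 0.0
time_s: 22.37
ee_pos: [0.5297, -0.1071, 0.1208]
ee_rot: [-0.695, 0.695, -0.132, 0.131]
ft_force: [-0.4, -0.4, 4.4]
gripper_width: 0.001
```

```bash
python3 -m creep '0 0.05 0 0 0 0 1;0 0.1 0 0 0 0 1;0 0.15 0 0 0 0 1;0 0.2 0 0 0 0 1;0 0.2 0 0 0 0 1;0 0.2 0 0 0 0 1;0 0.2 0 0 0 0 1;0 0.2 0 0 0 0 1;0 0.2 0 0 0 0 1;0 0.2 0 0 0 0 1'
```

```text
time_s: 23.2
ee_pos: [0.5299, -0.1071, 0.1193]
ee_rot: [-0.695, 0.695, -0.132, 0.132]
ft_force: [-1.5, -2.6, 4.9]
gripper_width: 0.002
```

```bash
python3 -m creep '0 0.05 0 0 0 0 1;0 0.1 0 0 0 0 1;0 0.15 0 0 0 0 1;0 0.2 0 0 0 0 1;0 0.2 0 0 0 0 1;0 0.2 0 0 0 0 1;0 0.2 0 0 0 0 1;0 0.2 0 0 0 0 1;0 0.2 0 0 0 0 1;0 0.2 0 0 0 0 1'
```

```text
time_s: 24.03
ee_pos: [0.5299, -0.1073, 0.1175]
ee_rot: [-0.695, 0.695, -0.132, 0.132]
ft_force: [-3.0, -2.4, 7.2]
gripper_width: -0.0
```

```bash
python3 -m creep '0 0.05 0 0 0 0 1;0 0.1 0 0 0 0 1;0 0.15 0 0 0 0 1;0 0.2 0 0 0 0 1;0 0.2 0 0 0 0 1;0 0.2 0 0 0 0 1;0 0.2 0 0 0 0 1;0 0.2 0 0 0 0 1;0 0.2 0 0 0 0 1;0 0.2 0 0 0 0 1'
```

```text
time_s: 24.87
ee_pos: [0.5298, -0.1077, 0.1158]
ee_rot: [-0.695, 0.695, -0.132, 0.132]
ft_force: [-3.9, -2.6, 9.5]
gripper_width: -0.001
```

```bash
python3 -m creep '0 0.05 0 0 0 0 1;0 0.1 0 0 0 0 1;0 0.15 0 0 0 0 1;0 0.2 0 0 0 0 1;0 0.2 0 0 0 0 1;0 0.2 0 0 0 0 1;0 0.2 0 0 0 0 1;0 0.2 0 0 0 0 1;0 0.2 0 0 0 0 1;0 0.2 0 0 0 0 1'
python3 - <<'E'
from h import *
print(foot())
d=viewer.get_image('top')['img'][145:250,170:330,::-1]
cv2.imwrite('pics/t8.png',cv2.resize(d,None,fx=5,fy=5,interpolation=cv2.INTER_CUBIC))
print(foot())
E
```

```text
time_s: 25.7
ee_pos: [0.5296, -0.1081, 0.1141]
ee_rot: [-0.694, 0.695, -0.132, 0.132]
ft_force: [-4.7, -2.4, 11.6]
gripper_width: 0.001
(25.7, array([-1.265e+02,  1.000e-01,  1.141e+02]), array([-4.7, -2.4, 11.6]))
(25.75, array([-1.265e+02,  1.000e-01,  1.141e+02]), array([-4.1, -4. , 11. ]))
```

View pics/t8.png

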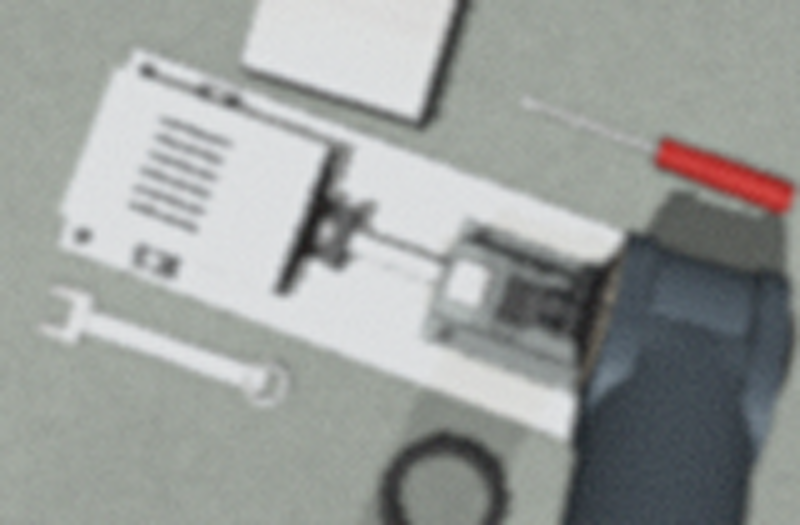

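```bash
python3 -m creep '0 0.05 0 0 0 0 1;0 0.1 0 0 0 0 1;0 0.1 0 0 0 0 1;0 0.1 0 0 0 0 1;0 0.1 0 0 0 0 1;0 0.1 0 0 0 0 1;0 0.1 0 0 0 0 1;0 0.1 0 0 0 0 1;0 0.1 0 0 0 0 1;0 0.1 0 0 0 0 1'
python3 -m creep '0 -0.4 0.05 0 0 0 1;0 -0.8 0.1 0 0 0 1;0 -1.2 0.1 0 0 0 1;0 -1.8 0.1 0 0 0 1;0 -2.4 0.1 0 0 0 1;0 -3.2 0.1 0 0 0 1;0 -3.6 0.1 0 0 0 1;0 -3.6 0.1 0 0 0 1;0 -3.6 0.1 0 0 0 1;0 -3.6 0.1 0 0 0 1'
python3 -c "
from h import *
print(foot())"
```

```text
time_s: 26.58
ee_pos: [0.5296, -0.1083, 0.1132]
ee_rot: [-0.694, 0.695, -0.132, 0.132]
ft_force: [-5.0, -3.8, 10.9]
gripper_width: 0.0
time_s: 27.42
ee_pos: [0.5301, -0.1059, 0.1481]
ee_rot: [0.695, -0.695, 0.132, -0.131]
ft_force: [0.1, 0.0, 0.3]
gripper_width: 0.004
(27.4167, array([-124.3,    0.5,  148.1]), array([0.1, 0. , 0.3]))
```

```bash
python3 -m creep '0 0.8 0 0 0 0 1;0 1.6 0 0 0 0 1;0 2.4 -0.05 0 0 0 1;0 2.7 -0.15 0 0 0 1;0 2.9 -0.2 0 0 0 1;0 3.1 -0.25 0 0 0 1;0 3.3 -0.3 0 0 0 1;0 3.3 -0.3 0 0 0 1;0 3.3 -0.3 0 0 0 1;0 3.3 -0.3 0 0 0 1'
python3 -c "
from h import *
print(foot())"
```

```text
time_s: 28.25
ee_pos: [0.529, -0.1082, 0.1159]
ee_rot: [0.695, -0.694, 0.132, -0.131]
ft_force: [-2.3, 1.8, 8.8]
gripper_width: -0.001
(28.25, array([-126.8,    0.6,  115.9]), array([-2.3,  1.8,  8.8]))
```

```bash
python3 -m creep '0 0.05 0 0 0 0 1;0 0.1 -0.05 0 0 0 1;0 0.15 -0.05 0 0 0 1;0 0.2 -0.05 0 0 0 1;0 0.25 -0.05 0 0 0 1;0 0.3 -0.1 0 0 0 1;0 0.3 -0.1 0 0 0 1;0 0.3 -0.1 0 0 0 1;0 0.3 -0.1 0 0 0 1;0 0.3 -0.1 0 0 0 1'
python3 -c "
from h import *
print(foot())"
```

```text
time_s: 29.08
ee_pos: [0.5288, -0.1088, 0.1133]
ee_rot: [0.695, -0.694, 0.132, -0.131]
ft_force: [-3.1, 3.0, 10.4]
gripper_width: 0.002
(29.0833, array([-127.5,    0.6,  113.3]), array([-3.1,  3. , 10.4]))
```

```bash
python3 -m creep '0 0.05 0 0 0 0 1;0 0.1 0 0 0 0 1;0 0.15 0 0 0 0 1;0 0.2 0 0 0 0 1;0 0.2 0 0 0 0 1;0 0.2 0 0 0 0 1;0 0.2 0 0 0 0 1;0 0.2 0 0 0 0 1;0 0.2 0 0 0 0 1;0 0.2 0 0 0 0 1'
python3 -c "
from h import *
print(foot())"
```

```text
time_s: 29.92
ee_pos: [0.5287, -0.1091, 0.1116]
ee_rot: [0.695, -0.694, 0.132, -0.131]
ft_force: [-3.3, 3.3, 13.6]
gripper_width: 0.001
(29.9167, array([-127.8,    0.6,  111.6]), array([-3.3,  3.3, 13.6]))
```

```bash
python3 -m creep '0 -0.6 0.1 0 0 0 1;0 -1.2 0.2 0 0 0 1;0 -2.2 0.2 0 0 0 1;0 -3.4 0.2 0 0 0 1;0 -4.2 1.5 0 0 0 1;0 -4.2 3.5 0 0 0 1;0 -4.2 5.5 0 0 0 1;0 -4.2 7.5 0 0 0 1;0 -4.2 9.5 0 0 0 1;0 -4.2 10.9 0 0 0 1'
python3 -m creep '0 0.5 0 0 0 0 1;0 1.2 0 0 0 0 1;0 1.9 0 0 0 0 1;0 2.4 0 0 0 0 1;0 2.7 0 0 0 0 1;0 2.9 0 0 0 0 1;0 3.1 0 0 0 0 1;0 3.1 0 0 0 0 1;0 3.1 0 0 0 0 1;0 3.1 0 0 0 0 1'
python3 - <<'E'
from h import *
print(foot())
w=viewer.get_image('wrist')['img'][:,:,::-1];cv2.imwrite('pics/w9.png',w)
E
```

```text
time_s: 30.75
ee_pos: [0.5692, -0.0067, 0.1524]
ee_rot: [0.695, -0.695, 0.131, -0.131]
ft_force: [1.0, 0.6, 0.2]
gripper_width: -0.006
time_s: 31.58
ee_pos: [0.5689, -0.0083, 0.1215]
ee_rot: [0.695, -0.695, 0.131, -0.132]
ft_force: [0.3, -0.0, 0.1]
gripper_width: -0.002
(31.5833, array([-19.3,   0.2, 121.5]), array([ 0.3, -0. ,  0.1]))
```

View pics/w9.png

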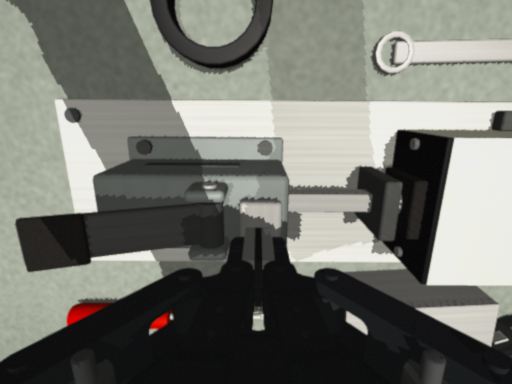

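```bash
python3 -m creep '0 0.6 0.1 0 0 0 1;0 1.2 0.1 0 0 0 1;0 1.8 0.1 0 0 0 1;0 2.2 0.1 0 0 0 1;0 2.4 0.1 0 0 0 1;0 2.6 0.1 0 0 0 1;0 2.8 0.1 0 0 0 1;0 3 0.1 0 0 0 1;0 3.1 0.1 0 0 0 1;0 3.1 0.1 0 0 0 1'
```

```text
time_s: 32.47
ee_pos: [0.5687, -0.0073, 0.0902]
ee_rot: [0.695, -0.695, 0.132, -0.131]
ft_force: [-3.2, 0.2, 3.5]
gripper_width: 0.004
```

```bash
python3 -m creep '0 0.05 0 0 0 0 1;0 0.1 0 0 0 0 1;0 0.15 0 0 0 0 1;0 0.2 0 0 0 0 1;0 0.2 0 0 0 0 1;0 0.2 0 0 0 0 1;0 0.2 0 0 0 0 1;0 0.2 0 0 0 0 1;0 0.2 0 0 0 0 1;0 0.2 0 0 0 0 1'
python3 - <<'E'
from h import *
w=viewer.get_image('wrist')['img'][:,:,::-1];cv2.imwrite('pics/w10.png',w)
E
```

```text
time_s: 33.3
ee_pos: [0.5688, -0.0073, 0.089]
ee_rot: [0.695, -0.695, 0.132, -0.131]
ft_force: [-4.4, 0.5, 8.9]
gripper_width: 0.002
```

View pics/w10.png

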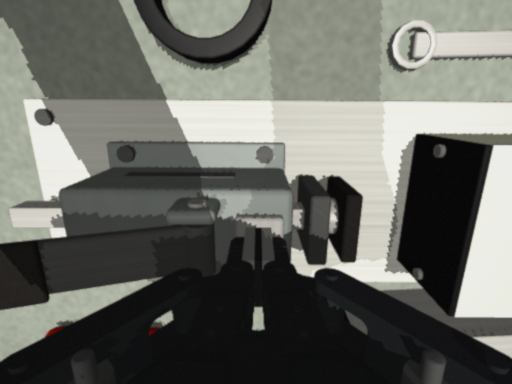

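```bash
python3 -m creep '0 0 0 0 0 0 1;0 0 0 0 0 0 1;0 0 0 0 0 0 1;0 0 0 0 0 0 1;0 0 0 0 0 0 1;0 0 0 0 0 0 1;0 0 0 0 0 0 1;0 0 0 0 0 0 1;0 0 0 0 0 0 1;0 0 0 0 0 0 1'
python3 -m creep '0 0 0 0 0 0 1;0 0 0 0 0 0 1;0 0 0 0 0 0 1;0 0 0 0 0 0 1;0 0 0 0 0 0 1;0 0 0 0 0 0 1;0 0 0 0 0 0 1;0 0 0 0 0 0 1;0 0 0 0 0 0 1;0 0 0 0 0 0 1'
python3 - <<'E'
from h import *
s=bot.observe();d=viewer.get_image('wrist');w=d['img'][:,:,::-1];cv2.imwrite('pics/w11.png',w)
print(wrist(s,d,fix(Q,[[41,22,72],[41,22,64],[0,0,80],[92,52,82]])))
E
```

```text
time_s: 34.18
ee_pos: [0.5688, -0.0073, 0.089]
ee_rot: [0.695, -0.695, 0.132, -0.131]
ft_force: [-4.1, -0.6, 8.3]
gripper_width: 0.0
time_s: 35.02
ee_pos: [0.5688, -0.0073, 0.089]
ee_rot: [0.695, -0.695, 0.132, -0.131]
ft_force: [-5.6, -0.3, 9.0]
gripper_width: 0.004
[[362.49033851 196.69561458]
 [357.88144087 192.73487005]
 [290.92941929 237.98486497]
 [475.24530723 146.34601799]]
```

View pics/w11.png

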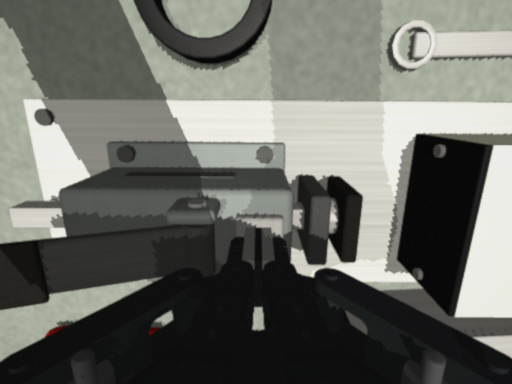

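```bash
python3 -m creep '0 -0.5 0 0 0 0 1;0 -1 0 0 0 0 1;0 -2 0 0 0 0 1;0 -4 0 0 0 0 1;0 -6 0 0 0 0 1;0 -8 0 0 0 0 1;0 -9 -3 0 0 0 1;0 -9 -6 0 0 0 1;0 -9 -9 0 0 0 1;0 -9 -12 0 0 0 1'
python3 -m creep '0 0 -2 0 0 0 1;0 0 -4 0 0 0 1;0 0 -4 0 0 0 1;0 0 -4 0 0 0 1;0 0 -4 0 0 0 1;0 0 -4 0 0 0 1;0 0 -4 0 0 0 1;0 0 -4 0 0 0 1;0 0 -4 0 0 0 1;0 0 -4 0 0 0 1'
python3 - <<'E'
from h import *
print(foot())
d=viewer.get_image('top')['img'][145:250,170:330,::-1]
cv2.imwrite('pics/t12.png',cv2.resize(d,None,fx=5,fy=5,interpolation=cv2.INTER_CUBIC))
cv2.imwrite('pics/w12.png',viewer.get_image('wrist')['img'][:,:,::-1])
E
```

```text
time_s: 35.9
ee_pos: [0.5255, -0.1203, 0.1795]
ee_rot: [0.695, -0.695, 0.13, -0.132]
ft_force: [-0.2, -0.6, 0.0]
gripper_width: -0.002
time_s: 36.73
ee_pos: [0.5107, -0.1558, 0.1782]
ee_rot: [0.695, -0.695, 0.131, -0.131]
ft_force: [-0.6, 0.5, 0.0]
gripper_width: -0.001
(36.7333, array([-177.9,    0.2,  178.2]), array([-0.6,  0.5,  0. ]))
```

View pics/t12.png

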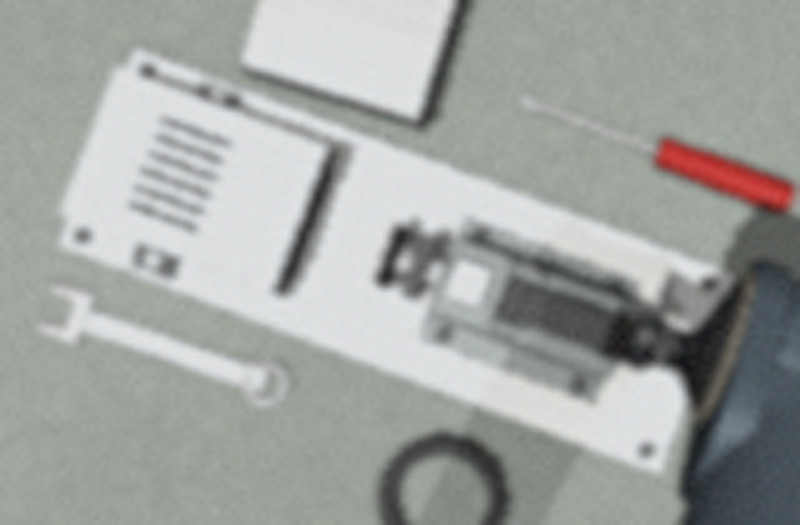

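View pics/w12.png

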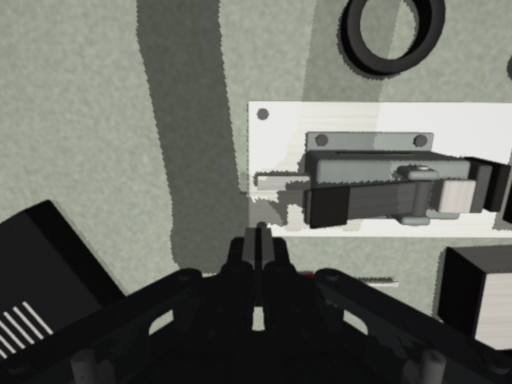

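```bash
python3 -c "
from rig import job
print(job.sign_off())"
```

```text
the job is handed in; nothing more can be done
None
```

I pumped the trigger until the module was home and firm, let the jaw run back with the release, and handed the job in at about 37 s of the 61 s allowed. The hand-in gives no verdict, so what follows is from my own checks.

- **Pumping:** I made seven full strokes. The trigger took 3–4.5 N running free and about 6–7 N (vertical) while the module slid. It rose to 9.5 N at the end of stroke 7.
- **Firm point:** I pressed an eighth stroke partway in small steps. It read about 11 N, with a sideways friction load that made the reading doubtful. I let the trigger up and pressed again with the finger following the paddle back, and it went firm at 13.6 N. The highest force read at the end of any move was 13.6 N vertical (about 14.4 N with the sideways part), below the 18 N limit. Force is only reported at the end of each move, so peaks in between were not seen.
- **Release:** I held the tab fully down (about 9 N, slightly above the 5–8 N stated) for about 2 s.
- **Final check:** In the last top and wrist pictures the jaw is where it was at the start and the trigger is up. The module plate sits on the chassis mouth with no visible gap. The loose things I could see had not moved; the mug and most of the switch were outside the cropped view. The arm was clear, at z = 0.18 m and with about 0 N on the tool.

The first camera fit of the clamp was about 2–3 mm off the wrist view, so I corrected it before the first press.

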